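# Turn the stiff leaf of the button sample book

### The arm

A 6-joint arm with a two-finger parallel gripper is mounted at the origin on the work surface. World frame = base frame: x ahead of the robot, y to its left, z up, the work surface at z = 0. Lengths are in m, angles in rad, forces in N, time in s.
With the tool pointing down it reaches from about 0.225 to 0.875 m from the base axis. Payload 3.4 kg.
Tool frame: the origin (TCP) lies midway between the tips of the shut fingers; the grasp point (between the pads) lies 19 mm behind it; x points along the fingers, y is the direction in which the jaws open and shut, and the axes are right-handed (so a half turn about x gives the same grasp; the last joint's range is limited). The gripper opens to 85 mm and grips with 20 to 120 N. Pads are 22 mm wide; open, the fingers measure 114 mm over their backs; the gripper's body (76 mm by 85 mm) begins 54 mm behind the grasp point. The pads swing forward as they close: fully open they stand 13 mm farther back than shut.
Start: joints at [-1.397, 0.276, 1.505, -0, 1.361, -0.121], TCP at [0.167, -0.55, 0.231] pointing down, gripper open.
Joint ranges: [-2.89, 2.89], [-0.75, 2.08], [0.22, 2.7], [-1.18, 4.32], [0.11, 2.71], [-2.7, 2.7]. Speed limits (rad/s): [2.57, 2.57, 3.14, 3.14, 3.14, 3.14].

### API

Orientations are given as a unit quaternion [w, x, y, z].
In Python, from rig import manip, get_image, get_calibration, ticket gives the robot as it stands. The module is installed in compiled form; this text tells all that it offers.
- The arm moves only by the tool arm_command, never from a script. Its argument "series" is text: rows parted by semicolons, each of 7 numbers parted by spaces: the shift along the tool's x, y, z in units of 0.1 m (1.0 is 0.1 m), then the turn, a rotation vector about the tool's x, y, z in units of pi rad (1.0 is pi rad), then the opening, from -1 (shut) to 1 (fully open), so that 0 is half open. In form: tx ty tz rx ry rz claw; .... A call has 1 to 12 rows; each row shifts and turns the commanded pose from where the row before left it, along the tool's axes as they then stand; what a row does not reach is not made up. A row lasts 1/12 s, in which the tool goes at most 41.7 mm and 7.16 degrees, less where a joint would pass 70% of its speed; a pose out of reach is approached as far as the arm can. A call with a number of a shift or a turn outside -1 to 1 is refused whole. A call with a gripper value outside its range is refused whole. The fingers move at their own pace and stop on an object; "squeeze" is the grip in N (left out, the last holds). Time passes only in rows, so rows that do not move let the fingers close. It gives the time, the measured TCP pose, the force and the opening at its end, in the units of the state.
- manip.get_state(): the state, without advancing time (a new reading comes with each control period).
- get_image(name): name is "scene" or "top"; returns the picture (420x560x3 uint8, red, green, blue); there is no depth.
- get_calibration(name): a dict with "fx", "fy", "cx", "cy" (pixels), "cam_to_world" (4x4, takes a point from camera to world coordinates). Camera axes: x right, y down, z forward; pixel columns grow to the right and rows downward; lengths in m; the calibration is good to about 2 mm. A picture is of the moment at which its call begins. get_calibration takes no time and is no camera call.
- ticket.sign_off(): hands the job in, once; it reports no verdict.
The state is a dict: "clock": time; "qpos": joint angles; "qd": joint speeds; "effort": joint torques, N m; "position": TCP position; "ee_rot": TCP orientation; "contact_force": force on the tool from outside, world axes, zero at the start; "moment": the same for the moment, N m; "width": finger opening in m.
Only numpy, scipy, OpenCV 4.12 (cv2) and the standard library are available. Lean on these libraries where they do the work, as an engineer would, in place of code of your own. Each camera call takes 0.05 s, during which the arm holds its last target. There are 200 camera calls.

### The job

Turn the half-raised leaf of the button sample book over its spine, as you would turn a stiff page, and press it down until it lies flat on the other half of the book, then leave it there. Only push and press it with the outside of the fingers: do not pinch it and do not slam it. Leave everything else on the steel folding table where it stands.

Things in the scene. Friction and masses are not known exactly. Their poses are not given: they have to be found in the camera images.
- book: the fixed oak base of the sample book, 140 (x) x 270 (y) x 18 mm high; origin at the centre of its underside, on the table. Its x axis runs along the spine, its z axis is up; the leaf starts on its -y half and must end on its +y half. A wooden strip 8 mm wide lies 108 to 116 mm from the spine on each half, its top 23 mm above the table. It is yawed by up to 0.5 rad.
- spine (a point): middle of the steel hinge rod, directly above the centre of the base, 26 mm above the table; fixed, with the book's axes
- far_page (a point): point fixed over the +y half of the base, 60 mm from the spine and 26 mm above the table: where the middle of the leaf lies when it has been turned over
- leaf (a joint): angle of the leaf about the spine: 0 = flat on the book's -y half, pi/2 = upright, pi = flat on the +y half (its stop). Starts between 0.75 and 1.15. A stiff friction hinge (0.09 N m): the leaf stays at whatever angle it is left and does not fall shut; a few newtons near its free edge turn it. The finger pads are grippy: while the leaf is still low, move the finger up as well as across, along the arc of the edge, as a purely level push against the edge can jam.
- leaf_edge (a point): middle of the leaf's free edge, in mid-thickness, 118 mm from the spine. The leaf is a rigid board in an aluminium frame, 118 mm from spine to free edge, 120 mm along the spine, about 6 mm thick, about 100 g; lying flat on the +y half its upper face is 29 mm above the table, and upright its edge is 144 mm above the table
- leaf_mid (a point): middle of the leaf, in mid-thickness, 60 mm from the spine. Its z axis is the outward normal of the white front face, which carries nine sample buttons 2.5 mm proud, faces up at the start and faces down when turned; the other face is plain grey
- clip: bystander, loose: grey plastic trouser clip with a steel hook loop, 115 x 98 x 16 mm, origin under its bar
- brush: bystander, loose: orange silicone scrubbing brush lying bristles down, 110 x 50 x 50 mm, origin under its centre
- jar: bystander, loose: clear glass jar with metal twist lid, 68 mm diameter, 85 mm high, origin under its centre
- bowl: bystander, loose: white ceramic bowl with a few buttons, 100 mm diameter, 45 mm high, origin under its centre
- spool: bystander, loose: bare wooden thread spool standing upright, 36 mm diameter, 50 mm high, origin under its centre
- tape: bystander, loose: round white tape-measure case lying flat, 56 mm diameter, 20 mm high, origin under its centre

How it is judged:
At the end, for the whole second after the job is handed in: The leaf lies on the book's +y half within 0.1 rad (6 degrees, about 12 mm at its free edge) of its flat stop, at rest, and every bystander is within 30 mm of where it began (value of joint leaf above 3.04 rad and velocity of joint leaf below 0.1 rad/s and distance between leaf_mid and far_page below 0.012 m and distance of each of clip, brush, jar, bowl, spool, tape from where it was at the start of the episode below 0.03 m); the robot touches nothing.
It fails at once if the leaf is pinched (both faces pressed at once by the fingers) (contact force between the fingers and leaf_c4 above 1 N and contact force between the fingers and leaf_c5 above 1 N).
It fails at once if the leaf is slammed over (faster than 6 rad/s) (velocity of joint leaf above 6 rad/s).
It fails at once if a bystander is moved by more than 30 mm or lifted (distance of any of clip, brush, jar, bowl, spool, tape from where it was at the start of the episode above 0.03 m or height (world z) of any of clip, brush, jar, bowl, spool, tape above 0.015 m).
It also fails if it takes over 37 s, if anything falls off the work surface, if the arm or the gripper's body presses on something with over 40 N, if the wrist force passes 120 N, or if a joint passes its speed limit or range.

## Working session

There is one attempt and no reset: what is moved stays moved. The work goes in short steps, Python scripts to look and compute and a tool call to move; the robot and the scene stay as the last step left them, time stands still between calls to the robot, and variables do not carry over. Pictures are saved under pics/ and viewed, about 8 in all and at most 12, crops included, and the job is handed in when it is done.

Besides the shell and the picture viewer there is one more tool, called after "Call:" as name(argument=value, ...) on one line, values as JSON. arm_command: Moves the arm, as the interface text tells. Shifts and turns lie within -1 to 1; 1 stands for 0.1 m of shift or pi rad of turn. Its arguments: {"type":"object","properties":{"series":{"type":"string"},"squeeze":{"type":"number"}},"required":["series"]}

```bash
mkdir -p pics
python3 - <<'E'
from rig import manip,get_image,get_calibration
import cv2,numpy as np
np.set_printoptions(precision=4,suppress=True)
for n in("scene","top"):
    im=get_image(n); cv2.imwrite(f"pics/{n}0.png",im[:,:,::-1]); c=get_calibration(n); print(n,c['fx'],c['fy'],c['cx'],c['cy']);print(np.array(c['cam_to_world']))
print(manip.get_state())
E
```

```text
scene 459.5726003026654 459.5726003026654 280.3879137718145 209.2645136614181
[[-0.7126  0.4966 -0.4956  1.1246]
 [ 0.7013  0.4839 -0.5235  0.625 ]
 [-0.0201 -0.7206 -0.6931  0.7934]
 [ 0.      0.      0.      1.    ]]
top 401.1601532860536 401.1601532860536 278.1251794924943 209.9531787688931
[[-0.0001 -0.9965  0.084   0.4961]
 [-1.      0.0005  0.0057  0.0327]
 [-0.0057 -0.084  -0.9965  0.9109]
 [ 0.      0.      0.      1.    ]]
{'clock': 0.1, 'qpos': array([-1.397 ,  0.2765,  1.506 , -0.    ,  1.3607, -0.121 ]), 'qd': array([ 0.0001, -0.0026, -0.0035, -0.0001,  0.0007, -0.0015]), 'effort': array([  0.0014, -41.7699, -24.6405,  -0.0002,   0.0058,  -0.    ]), 'position': array([ 0.167 , -0.5497,  0.2305]), 'ee_rot': array([-0.1033, -0.6994, -0.1044,  0.6995]), 'contact_force': array([-0.5284,  0.0214, -0.2195]), 'moment': array([ 0.0245, -0.0133, -0.0261]), 'width': 0.08560247365942027}
```

View pics/scene0.png

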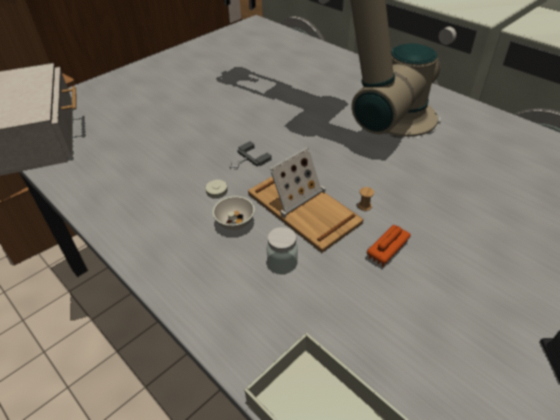

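View pics/top0.png

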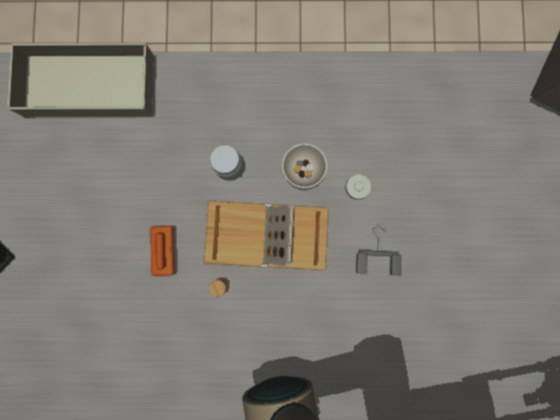

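The scene view shows the leaf half raised, at around (298,180). In the top view the book spans about (205..328, 201..270), with the leaf at x≈265–292. The brush, spool, jar, bowl, tape and clip stand around it. Next I'll measure the book and the leaf.

```bash
cat > h.py <<'E'
import numpy as np,cv2
from rig import manip,get_image,get_calibration
np.set_printoptions(precision=4,suppress=True)
def ray(n,p):
    c=get_calibration(n);T=np.array(c['cam_to_world'])
    d=T[:3,:3]@np.array([(p[0]-c['cx'])/c['fx'],(p[1]-c['cy'])/c['fy'],1]);return T[:3,3],d
def onz(n,p,z):
    o,d=ray(n,p);return o+d*(z-o[2])/d[2]
def tri(a,b):
    (o1,d1),(o2,d2)=ray("top",a),ray("scene",b)
    s=np.linalg.lstsq(np.c_[d1,-d2],o2-o1,rcond=None)[0];x,y=o1+s[0]*d1,o2+s[1]*d2
    return (x+y)/2,np.linalg.norm(x-y)
E
python3 - <<'E'
from h import *
im=cv2.imread("pics/top0.png");hsv=cv2.cvtColor(im,cv2.COLOR_BGR2HSV)
m=cv2.inRange(hsv,(8,80,60),(25,255,255));m[:190]=0;m[280:]=0;m[:,:195]=0;m[:,340:]=0
pts=np.argwhere(m)[:,::-1].astype(np.float32)
r=cv2.minAreaRect(pts);b=cv2.boxPoints(r);print(r,b)
W=np.array([onz("top",p,.018) for p in b]);print(W,W.mean(0));print([np.linalg.norm(W[i]-W[i-1]) for i in range(4)])
for n,(x0,y0,x1,y1) in dict(top=(190,190,340,280),scene=(240,140,370,250)).items():
    c=cv2.imread(f"pics/{n}0.png")[y0:y1,x0:x1];cv2.imwrite(f"pics/{n}0c.png",cv2.resize(c,None,fx=5,fy=5,interpolation=cv2.INTER_CUBIC))
E
```

```text
((265.58978271484375, 242.7021942138672), (121.42169189453125, 77.82713317871094), 3.150716543197632) [[202.8319 278.2201]
 [207.1095 200.5106]
 [328.3477 207.1843]
 [324.0701 284.8938]]
[[ 0.4204  0.2037  0.018 ]
 [ 0.5927  0.1968  0.018 ]
 [ 0.5775 -0.0744  0.018 ]
 [ 0.406  -0.0632  0.018 ]] [0.4992 0.0657 0.018 ]
[np.float64(0.26733961806405787), np.float64(0.1723859906942663), np.float64(0.27169466322410857), np.float64(0.17184178450680876)]
```

View pics/top0c.png

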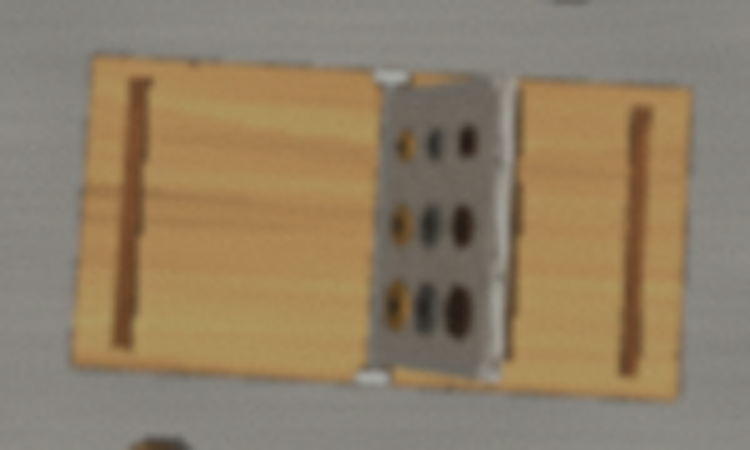

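View pics/scene0c.png

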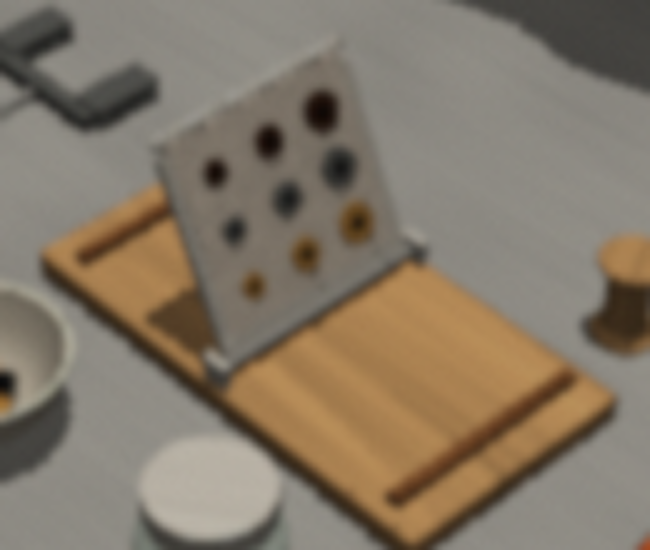

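Top crop: the base corners are about (92,55), (690,88), (680,398) and (72,365), and the rod ends (391,75) and (372,378). The leaf's free edge runs from about (508,78) to (490,376). Scene crop: the leaf edge corners are (160,150) and (340,42), and the rod ends (217,365) and (415,245).

Run:
```python
from h import *
t=lambda x,y:(190+x/5-.4,190+y/5-.4)
s=lambda x,y:(240+x/5-.4,140+y/5-.4)
W=np.array([onz("top",t(*p),.018) for p in [(92,55),(690,88),(680,398),(72,365)]]);print(W,W.mean(0),[np.linalg.norm(W[i]-W[i-1]) for i in range(4)])
u=(W[0]+W[3]-W[1]-W[2])[:2];print("yaw",np.arctan2(-u[0],u[1]))
A=tri(t(391,75),s(217,362));B=tri(t(372,378),s(415,245));print("rod",A,B,(A[0]+B[0])/2)
C=tri(t(510,78),s(160,148));D=tri(t(491,377),s(340,40));print("edge",C,D)
e=(C[0]+D[0])/2; c=W.mean(0); y=u/np.linalg.norm(u); a=(e-[c[0],c[1],.026]); d=a[:2]@y
print("edge mid",e,"angle",np.arctan2(a[2],-d),"len",np.hypot(d,a[2]),"along",C[0]-D[0])
im=cv2.imread("pics/top0.png")
for n,(p,z) in dict(brush=((162,250),.05),spool=((217,288),.05),jar=((225,160),.085),bowl=((304,166),.045),tape=((359,186),.02),clip=((379,262),.016)).items(): 
    w=onz("top",p,z); print(n,w, "book-y",(w-c)[:2]@y,"book-x",(w-c)[:2]@[y[1],-y[0]])
```

```text
[[ 0.5925  0.1948  0.018 ]
 [ 0.5775 -0.0728  0.018 ]
 [ 0.4402 -0.0669  0.018 ]
 [ 0.4546  0.2017  0.018 ]] [0.5162 0.0642 0.018 ] [np.float64(0.1380373615756789), np.float64(0.2680219450747667), np.float64(0.13737856104917584), np.float64(0.2689894244832335)]
yaw -0.05475334430785393
rod (array([0.582 , 0.0605, 0.0313]), np.float64(0.00018485979412878847)) (array([0.4494, 0.0685, 0.0266]), np.float64(0.0001184009564063164)) [0.5157 0.0645 0.029 ]
edge (array([0.5704, 0.0118, 0.1277]), np.float64(0.002992870039273663)) (array([0.4551, 0.0187, 0.1312]), np.float64(0.000682559940379704))
edge mid [0.5128 0.0152 0.1294] angle 1.1275857606152326 len 0.11446920477611439 along [ 0.1153 -0.0069 -0.0035]
brush [0.4828 0.286  0.05  ] book-y 0.21960840896682568 book-x -0.04545108674987197
spool [0.4026 0.1672 0.05  ] book-y 0.09661853200082421 book-x -0.11902426743916569
jar [0.6705 0.1484 0.085 ] book-y 0.0924735867741474 book-x 0.14949582098937897
bowl [ 0.6655 -0.019   0.045 ] book-y -0.07488602451018239 book-x 0.1535916292367859
tape [ 0.6249 -0.1432  0.02  ] book-y -0.20117417647485517 book-x 0.1198739053386803
clip [ 0.4559 -0.1853  0.016 ] book-y -0.2524481021253056 book-x -0.046536999494073444
```

```bash
cat >> h.py <<'E'
from scipy.spatial.transform import Rotation as R
c=np.array([.516,.0642,0]);yaw=-.055
B=R.from_euler('z',yaw).as_matrix()
def tool():
    s=manip.get_state();q=s['ee_rot'];return s,R.from_quat(np.r_[q[1:],q[0]]).as_matrix()
E
python3 - <<'E'
from h import *
s,T=tool();print(T)
print("tool axes in book",B.T@T); print("tcp in book",B.T@(s['position']-c))
# desired: x down, y along +-book x
for sg in(1,-1):
    D=np.c_[[0,0,-1],sg*B[:,0],np.cross([0,0,-1],sg*B[:,0])]
    print(sg,R.from_matrix(T.T@D).as_rotvec()/np.pi)
E
```

```text
[[-0.0003  0.2906 -0.9569]
 [ 0.0016 -0.9569 -0.2906]
 [-1.     -0.0017 -0.0002]]
tool axes in book [[-0.0004  0.3427 -0.9394]
 [ 0.0016 -0.9394 -0.3427]
 [-1.     -0.0017 -0.0002]]
tcp in book [-0.3148 -0.6322  0.2305]
1 [-0.3887 -0.0004  0.0004]
-1 [0.6113 0.0005 0.0004]
```

Call:
arm_command(series="0 0 0 0.037 0 0 -1;0 0 0 0.037 0 0 -1;0 0 0 0.037 0 0 -1;0 -0.23 -0.13 0 0 0 -1;0 -0.23 -0.13 0 0 0 -1;0 -0.23 -0.13 0 0 0 -1;0 -0.23 -0.13 0 0 0 -1;0 -0.23 -0.13 0 0 0 -1;0 -0.23 -0.13 0 0 0 -1;0 -0.23 -0.13 0 0 0 -1;0 -0.23 -0.13 0 0 0 -1;0 -0.23 -0.13 0 0 0 -1", squeeze=20)

```text
clock: 1.1
position: [0.2954, -0.3484, 0.231]
ee_rot: [0.019, -0.707, 0.019, 0.707]
contact_force: [0.4, 0.5, -0.4]
width: 0.0001
```

```bash
cat > st.py <<'E'
from h import *
s,T=tool();print(s['clock'],s['width'],s['contact_force']);print("axes",B.T@T);print("tcp book",B.T@(s['position']-c))
E
python3 st.py
```

```text
1.1 0.00012981514684852705 [ 0.362   0.4507 -0.3588]
axes [[-0.0003  0.0008 -1.    ]
 [ 0.0005 -1.     -0.0008]
 [-1.     -0.0005  0.0003]]
tcp book [-0.1976 -0.4241  0.231 ]
```

Call:
arm_command(series="0 -0.28 -0.165 0 0 0 -1;0 -0.28 -0.165 0 0 0 -1;0 -0.28 -0.165 0 0 0 -1;0 -0.28 -0.165 0 0 0 -1;0 -0.28 -0.165 0 0 0 -1;0 -0.28 -0.165 0 0 0 -1;0 -0.28 -0.165 0 0 0 -1;0 -0.28 -0.165 0 0 0 -1;0 -0.28 -0.165 0 0 0 -1;0 -0.28 -0.165 0 0 0 -1;0 -0.18 -0.12 0 0 0 -1;0 -0.1 -0.05 0 0 0 -1")

```text
clock: 2.1
position: [0.4946, -0.0498, 0.2309]
ee_rot: [-0.018, 0.707, -0.018, -0.707]
contact_force: [0.7, -1.0, -0.3]
width: 0.0003
```

```bash
python3 st.py
```

```text
2.1 0.00027369057653220044 [ 0.6665 -1.006  -0.2767]
axes [[ 0.0001  0.0036 -1.    ]
 [ 0.0008 -1.     -0.0036]
 [-1.     -0.0008 -0.0001]]
tcp book [-0.0151 -0.115   0.2309]
```

Call:
arm_command(series="0.2 -0.05 -0.05 0 0 0 -1;0.25 -0.05 -0.05 0 0 0 -1;0.25 -0.05 -0.05 0 0 0 -1;0.25 -0.05 0 0 0 0 -1;0.2 0 0 0 0 0 -1;0.15 0 0 0 0 0 -1;0 0 0 0 0 0 -1")

```text
clock: 2.68
position: [0.5062, -0.0329, 0.098]
ee_rot: [0.019, -0.704, 0.019, 0.71]
contact_force: [-0.8, 0.6, -0.2]
width: 0.0003
```

```bash
python3 st.py
cat > pic.py <<'E'
import sys
from h import *
i=sys.argv[1]
a=get_image("scene")[120:260,230:400,::-1];b=get_image("top")[170:300,180:350,::-1]
f=lambda x:cv2.resize(x,None,fx=3,fy=3,interpolation=cv2.INTER_CUBIC)[:390,:510]
cv2.imwrite(f"pics/p{i}.png",cv2.resize(np.hstack([f(a),f(b)]),None,fx=.78,fy=.78))
E
python3 pic.py 1
```

```text
2.6833 0.0003063023290525616 [-0.7762  0.611  -0.1752]
axes [[-0.008   0.0008 -1.    ]
 [ 0.0006 -1.     -0.0008]
 [-1.     -0.0006  0.008 ]]
tcp book [-0.0044 -0.0975  0.098 ]
```

View pics/p1.png

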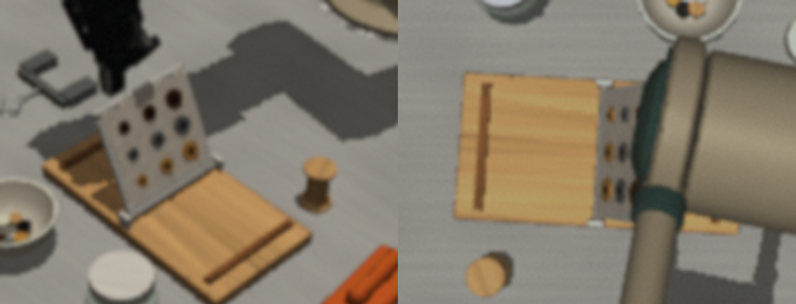

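The finger stands behind the leaf's grey face, at the middle of the edge. Now I'll push it across and up to upright.

Call:
arm_command(series="0 -0.1 0 0 0 0 -1;0 -0.1 0 0 0 0 -1;-0.04 -0.1 0 0 0 0 -1;-0.04 -0.1 0 0 0 0 -1;-0.04 -0.1 0 0 0 0 -1;-0.04 -0.1 0 0 0 0 -1;-0.04 -0.1 0 0 0 0 -1;-0.04 -0.1 0 0 0 0 -1;0 0 0 0 0 0 -1")

```text
clock: 3.53
position: [0.5144, 0.0491, 0.1263]
ee_rot: [-0.019, 0.708, -0.018, -0.706]
contact_force: [0.3, 0.3, 0.2]
width: -0.0001
```

```bash
python3 st.py; python3 pic.py 2
```

```text
3.5333 -5.206017703484889e-05 [0.2689 0.32   0.1671]
axes [[ 0.0018  0.0027 -1.    ]
 [ 0.0011 -1.     -0.0027]
 [-1.     -0.0011 -0.0018]]
tcp book [-0.0008 -0.0152  0.1263]
```

View pics/p2.png

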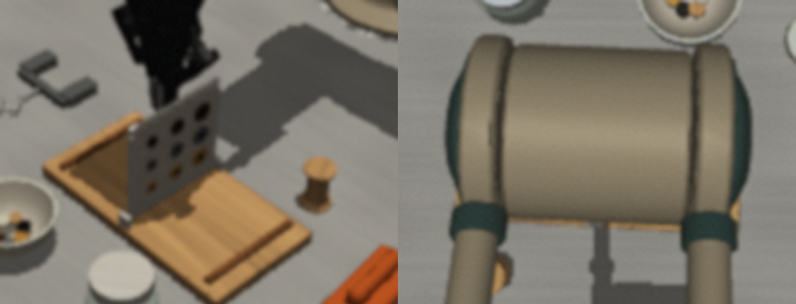

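The leaf is about upright, with the finger behind it. I'll follow the arc over.

Call:
arm_command(series="0.02 -0.08 0 0 0 0 -1;0.02 -0.08 0 0 0 0 -1;0.03 -0.08 0 0 0 0 -1;0.03 -0.08 0 0 0 0 -1;0.03 -0.08 0 0 0 0 -1;0.03 -0.07 0 0 0 0 -1;0.045 -0.07 0 0 0 0 -1;0.05 -0.07 0 0 0 0 -1;0.05 -0.06 0 0 0 0 -1;0.06 -0.055 0 0 0 0 -1;0.065 -0.05 0 0 0 0 -1;0.065 -0.05 0 0 0 0 -1")

```text
clock: 4.63
position: [0.5182, 0.1299, 0.075]
ee_rot: [0.019, -0.707, 0.019, 0.707]
contact_force: [-0.4, -0.2, 1.0]
width: 0.0002
```

```bash
python3 st.py
```

```text
4.6333 0.00021800656344040935 [-0.3543 -0.2362  0.9587]
axes [[-0.0001  0.0011 -1.    ]
 [ 0.     -1.     -0.0011]
 [-1.     -0.      0.0001]]
tcp book [-0.0014  0.0657  0.075 ]
```

Call:
arm_command(series="0.07 -0.035 0 0 0 0 -1;0.07 -0.035 0 0 0 0 -1;0.07 -0.03 0 0 0 0 -1;0.07 -0.02 0 0 0 0 -1;0.07 -0.01 0 0 0 0 -1;0.06 0 0 0 0 0 -1;0.04 0 0 0 0 0 -1;0.03 0 0 0 0 0 -1;0 0 0 0 0 0 -1")

```text
clock: 5.38
position: [0.5186, 0.1422, 0.029]
ee_rot: [0.019, -0.707, 0.019, 0.707]
contact_force: [-3.1, 0.4, 10.1]
width: -0.0003
```

```bash
python3 st.py
```

```text
5.3833 -0.0002542320831357722 [-3.1423  0.449  10.1372]
axes [[-0.0005  0.0009 -1.    ]
 [-0.0001 -1.     -0.0009]
 [-1.      0.0001  0.0005]]
tcp book [-0.0017  0.078   0.029 ]
```

The tip stands at 29 mm and reads 10 N, so the leaf is on its stop. I'll press 1 mm more, then lift straight up and back off.

Call:
arm_command(series="0.01 0 0 0 0 0 -1;0 0 0 0 0 0 -1;-0.03 0 0 0 0 0 -1;-0.08 0 0 0 0 0 -1;-0.15 0 0 0 0 0 -1;-0.25 0 0 0 0 0 -1;-0.3 0 0 0 0 0 -1;-0.3 0 0 0 0 0 -1;-0.3 0 0 0 0 0 -1;-0.3 0 0 0 0 0 -1;-0.2 0 0 0 0 0 -1;-0.1 0 0 0 0 0 -1")

```text
clock: 6.38
position: [0.5203, 0.1423, 0.2312]
ee_rot: [-0.019, 0.709, -0.019, -0.705]
contact_force: [0.2, -1.1, -0.1]
width: 0.0003
```

Call:
arm_command(series="0 0.25 0.15 0 0 0 -1;0 0.3 0.2 0 0 0 -1;0 0.3 0.2 0 0 0 -1;0 0.3 0.2 0 0 0 -1;0 0.3 0.2 0 0 0 -1;0 0.3 0.2 0 0 0 -1;0 0.3 0.1 0 0 0 -1;0 0.3 0.1 0 0 0 -1;0 0.3 0 0 0 0 -1;0 0.2 0 0 0 0 -1;0 0.1 0 0 0 0 -1;0 0 0 0 0 0 -1")

```text
clock: 7.38
position: [0.3679, -0.1465, 0.2272]
ee_rot: [0.02, -0.706, 0.02, 0.707]
contact_force: [-0.6, 0.6, 0.5]
width: 0.0003
```

```bash
python3 st.py; python3 pic.py 3
```

```text
7.3833 0.00026972745198672527 [-0.5573  0.6166  0.5168]
axes [[-0.001  -0.0021 -1.    ]
 [-0.     -1.      0.0021]
 [-1.      0.      0.001 ]]
tcp book [-0.1363 -0.2185  0.2272]
```

View pics/p3.png

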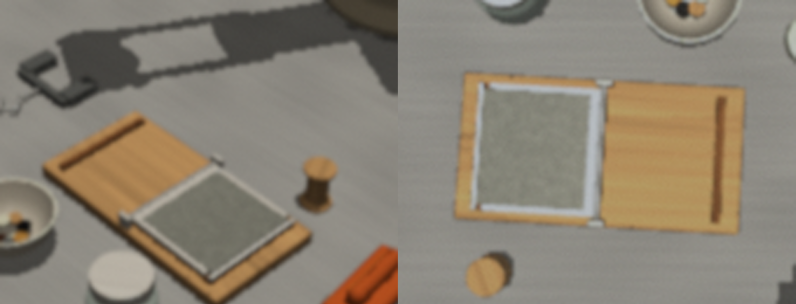

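The leaf lies grey side up on the +y half. In the scene panel its free-edge corners are near (210,278) and (292,222), and in the top panel near (474,84) and (468,209). Last comes a check of the edge height and the bystanders.

Run:
```python
from h import *
k=2.34
t=lambda x,y:(180+(x-398)/k,170+y/k)
s=lambda x,y:(230+x/k,120+y/k)
for a,b in(((474,83),(210,278)),((468,209),(292,222))):
    p,e=tri(t(*a),s(*b));print(p,e,"book",B.T@(p-c))
n=get_image("top")[:,:,::-1];o=cv2.imread("pics/top0.png")
d=cv2.absdiff(n,o).max(2)
for k,(x,y) in dict(brush=(162,250),spool=(217,288),jar=(225,160),bowl=(304,166),tape=(359,186),clip=(379,262)).items():
    w=d[y-28:y+28,x-28:x+28]
    g=lambda q:cv2.cvtColor(np.ascontiguousarray(q[y-28:y+28,x-28:x+28]),cv2.COLOR_BGR2GRAY).astype(np.float32)
    print(k,w.mean(),cv2.phaseCorrelate(g(o),g(n)))
```

```text
[0.582  0.181  0.0294] 0.004730309820993876 book [0.0595 0.1202 0.0294]
[0.4635 0.1859 0.0247] 0.004279079267685574 book [-0.0591  0.1186  0.0247]
brush 7.254464285714286 ((-0.0242144066728045, -0.006381948247515368), 0.9649762037065294)
spool 8.30484693877551 ((0.044679454464017, 0.007227170372537728), 1.015859718322754)
jar 7.527742346938775 ((-0.015764840967033678, -0.013534135181153317), 0.9964985550774468)
bowl 7.419642857142857 ((0.006068752205671046, 0.009268035750437775), 0.980386095046997)
tape 7.639668367346939 ((0.026505731318202663, 0.046530845810160315), 0.982165340118938)
clip 19.054528061224488 ((0.055371802396358305, 0.12779972006997653), 0.708507124847836)
```

The free edge measures 25–29 mm high and 119–120 mm from the spine, so the leaf is flat. No bystander shifted by even a pixel.

```bash
python3 -c "
from rig import ticket
print(ticket.sign_off())"
```

```text
the job is handed in; nothing more can be done
None
```

The leaf is turned over its spine and lies flat on the book's +y half, and the job is handed in. The hand-in reported no verdict.

I pushed the grey face with the outside of the shut fingers, along the arc of the edge. I pressed until the tip read 29 mm and about 10 N, then lifted clear. All of this took about 7.5 s of the 37 s.

**Last checks:**
- **Leaf:** its free edge measured 25–29 mm above the table and 119–120 mm from the spine, which agrees with lying flat. The two camera rays for those corners missed each other by 4–5 mm, because I read the corners by eye from a small picture.
- **Bystanders:** each one moved less than 0.2 pixel in the top view. The clip matched less well than the others (0.71 against 0.96 or more). I took that to be the arm's shadow, which lies near it, but did not check further.
- **Robot:** it stands clear of everything.

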